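# Clamp a sensor module for its contact test and open the jig again

### The job

One of the two test jigs on the bench has an aluminium sensor module lying in its nest; the other jig is empty. Swing the loaded jig's toggle clamp over centre until its pad is fully down on the module, keep it closed for at least a second so that the test can run, then swing the clamp back over centre until it is fully open. The module must stay seated in its nest, and the empty jig's clamp must stay open throughout.

Things in the scene. Friction and masses are not known exactly. Their poses are not given: they have to be found in the camera images.
- jig_one: One of two identical test jigs fixed to the bench, left or right: aluminium plate 190 x 100 x 12 mm (x -60 to 130) with a black open nest and a toggle clamp behind it. Origin at bench level under the nest's middle, z up. Nest inside 60 (x) x 44 (y) mm, floor 18 and rim 30 mm high. Clamp hinge along y through (75, 0, 62) mm, between steel cheeks 32 mm wide, top 74 mm high.
- jig_two: The other of two identical test jigs fixed to the bench, left or right: aluminium plate 190 x 100 x 12 mm (x -60 to 130) with a black open nest and a toggle clamp behind it. Origin at bench level under the nest's middle, z up. Nest inside 60 (x) x 44 (y) mm, floor 18 and rim 30 mm high. Clamp hinge along y through (75, 0, 62) mm, between steel cheeks 32 mm wide, top 74 mm high.
- clamp_one (a joint): Angle (rad) of jig_one's clamp arm: 0 level, pointing to the jig's -x, pad down on the module (-0.03 in an empty nest); 1.57 upright; 1.9 the open stop, leaning to +x. A spring snaps it from about 1.3 (centre) on to the pad or the open stop, where it stays; up to 4 N at the grip swings it. Grip's middle at (75 - 140 cos q, 0, 62 + 140 sin q) mm of the jig's frame; pad 75 mm from the hinge.
- clamp_two (a joint): Angle (rad) of jig_two's clamp arm: 0 level, pointing to the jig's -x, pad down on the module (-0.03 in an empty nest); 1.57 upright; 1.9 the open stop, leaning to +x. A spring snaps it from about 1.3 (centre) on to the pad or the open stop, where it stays; up to 4 N at the grip swings it. Grip's middle at (75 - 140 cos q, 0, 62 + 140 sin q) mm of the jig's frame; pad 75 mm from the hinge.
- jig_one_grip (a point): Middle of the hand grip at the end of jig_one's clamp arm: black rubber round bar 24 mm in diameter, 50 mm long, lying along the arm, 115 to 165 mm from the hinge; the rest of the arm is a steel bar 12 mm wide, 10 mm high. x points along the arm towards the hinge, y along the hinge.
- jig_two_grip (a point): Middle of the hand grip at the end of jig_two's clamp arm: black rubber round bar 24 mm in diameter, 50 mm long, lying along the arm, 115 to 165 mm from the hinge; the rest of the arm is a steel bar 12 mm wide, 10 mm high. x points along the arm towards the hinge, y along the hinge.
- module_mid (a point): Centre of the sensor module: a loose plain aluminium box 56 x 40 x 30 mm with four screw heads on its lid, about 120 g, lying in the nest of one jig (long side along the jig's x), its top 48 mm above the bench. A smaller aluminium box, 40 x 28 x 20 mm, lying on the bench is only a bystander.
Things that resemble listed ones, but are neither listed nor needed, are in the scene too. Leave any purple or red look-alike of the part that bears module_mid alone.

How it is judged (in metres and radians):
On the way, in this order (a step that is already met when the one before it is completed fails the run):
1. the loaded jig's clamp is fully down on the module (arm within 0.17 rad of level) for 0.8 s, the module seated in the nest (value of joint clamp_one below 0.17 rad and horizontal distance between module_mid and jig_one below 0.012 m and angle between module_mid's own z axis and vertical below 0.17 rad and height (world z) of module_mid below 0.043 m), for 0.8 s.
2. the loaded jig's clamp is fully open again (beyond 1.7 rad) (value of joint clamp_one above 1.7 rad), for 0.2 s.
At the end, for the whole second after the job is handed in: After having been closed, the loaded jig's clamp is fully open (beyond 1.7 rad), the module seated in its nest (centre within 12 mm of the nest's middle, under 43 mm high, tilt under 0.17 rad) and the empty jig's clamp open (beyond 1.6 rad) (value of joint clamp_one above 1.7 rad and horizontal distance between module_mid and jig_one below 0.012 m and angle between module_mid's own z axis and vertical below 0.17 rad and height (world z) of module_mid below 0.043 m and value of joint clamp_two above 1.6 rad); the robot touches nothing.
It fails at once if the empty jig's clamp is swung away from open (below 1.4 rad) (value of joint clamp_two below 1.4 rad).
It also fails if it takes over 48 s, if anything falls off the work surface, if the arm or the gripper's body presses on something with over 40 N, if the wrist force passes 120 N, or if a joint passes its speed limit or range.

### The arm

A 6-joint arm with a two-finger parallel gripper is mounted at the origin on the work surface. World frame = base frame: x ahead of the robot, y to its left, z up, the work surface at z = 0. Lengths are in mm, angles in rad, forces in N, time in s.
With the tool pointing down it reaches from about 350 to 775 mm from the base axis. Payload 7.3 kg.
Tool frame: the origin (TCP) lies on the front face of the gripper's body, between the roots of the fingers; the fingertips stand 66 mm ahead of it and the grasp point (between the pads) lies 47 mm ahead of it; z points along the fingers, y is the line along which they close (so a half turn about z gives the same grasp; the last joint's range is limited). The gripper opens to 92 mm and grips with 3 to 60 N. Pads are 19 mm wide; open, the fingers measure 130 mm over their backs; the gripper's body (75 mm by 190 mm) begins 47 mm behind the grasp point.
Start: joints at [1.054, 0.342, 1.524, -0, 1.275, -0.146], TCP at [190.224, 489.34, 292.241] pointing down, gripper open.
Joint ranges: [-2.53, 2.53], [-0.77, 2.02], [0.04, 2.7], [-1, 4.14], [0.28, 2.66], [-3.11, 3.11]. Speed limits (rad/s): [2.57, 2.57, 3.14, 3.14, 3.14, 3.14].

### API

Orientations are given as a unit quaternion [x, y, z, w].
In Python, from plant import arm gives the robot as it stands.
- The arm moves only by the tool carry_out, never from a script. Its argument "motion" is a list of rows, each a list of 7 numbers: the shift along the tool's x, y, z as a fraction of full scale, then the turn, a rotation vector about the tool's x, y, z as a fraction of full scale, then the gripper command: -1 is shut, 1 is fully open, values between are in proportion. A call has 1 to 12 rows; each row is the pose to reach, as a shift and turn from the pose commanded when the call began, along the tool's axes at that moment; what a row does not reach only later rows make up. Full scale, the value 1, is 0.25 m for a shift and 90 degrees for a turn. A row lasts 1/10 s, in which the tool goes at most 50 mm and 8.59 degrees, less where a joint would pass 70% of its speed; a pose out of reach is approached as far as the arm can. A call with a number of a shift or a turn outside -1 to 1 is refused whole. A call with a gripper value outside its range is refused whole. The fingers move at their own pace and stop on an object; "squeeze" is the grip in N (left out, the last holds). Time passes only in rows, so rows that repeat a pose let the fingers close. It gives the time, the measured TCP pose, the force, the opening and the grip force at its end, in the units of the state.
- arm.sense(): the state, without advancing time (a new reading comes with each control period).
- arm.grab_frame(name): name is "side" or "top"; returns a dict with "pixels" (480x640x3 uint8, blue, green, red), "camera_matrix" (3x3 intrinsics, pixels), "world_from_camera" (4x4, takes a point from camera to world coordinates). Camera axes: x right, y down, z forward; pixel columns grow to the right and rows downward; lengths in mm; the calibration is good to about 2 mm. A picture is of the moment at which its call begins. There is no depth.
- arm.hand_in(): hands the job in; it is judged then, once.
The state is a dict: "t": time; "joint_pos": joint angles; "qd": joint speeds; "joint_efforts": joint torques, N m; "tcp_pos": TCP position; "eef_rot": TCP orientation; "ft_force": force on the tool from outside, world axes, zero at the start; "ft_torque": the same for the moment, N m; "opening": opening from 0.0 (shut) to 1.0 (fully open); "grasp_force": force on a finger pad.
Only numpy, scipy, OpenCV 4.12 (cv2) and the standard library are available. Lean on these libraries where they do the work, as an engineer would, in place of code of your own. Each camera call takes 0.05 s, during which the arm holds its last target. There are 200 camera calls.

## Working session

There is one attempt and no reset: what is moved stays moved. The work goes in short steps, Python scripts to look and compute and a tool call to move; the robot and the scene stay as the last step left them, time stands still between calls to the robot, and variables do not carry over. Pictures are saved under pics/ and viewed, at most 10 in all, crops included, and the job is handed in when it is done.

Besides the shell and the picture viewer there is one more tool, called after "Emit:" by a JSON object that holds its "op" and its "data". carry_out: Moves the arm, as the interface text tells. Shift numbers are shares of 0.25 m and turn numbers shares of 90 degrees, none past 1 either way. Its arguments: {"type":"object","properties":{"motion":{"type":"array","items":{"type":"array","items":{"type":"number"}}},"squeeze":{"type":"number"}},"required":["motion"]}

```bash
mkdir -p pics; ls; python3 - <<'E'
from plant import arm
import cv2,numpy as np
for n in("top","side"):
    f=arm.grab_frame(n); cv2.imwrite(f"pics/{n}0.png",f["pixels"]); np.savez(f"{n}.npz",K=f["camera_matrix"],T=f["world_from_camera"]); print(n,f["camera_matrix"].round(1).tolist(),f["world_from_camera"].round(3).tolist())
s=arm.sense();print(s["t"],s["tcp_pos"],s["eef_rot"],s["ft_force"])
E
```

```text
pics
top [[552.7, 0.0, 324.9], [0.0, 552.7, 236.1], [0.0, 0.0, 1.0]] [[-0.012, -0.994, 0.104, 402.213], [-1.0, 0.01, -0.017, 53.325], [0.016, -0.105, -0.994, 868.026], [0.0, 0.0, 0.0, 1.0]]
side [[458.8, 0.0, 320.3], [0.0, 458.8, 236.5], [0.0, 0.0, 1.0]] [[0.993, -0.083, 0.086, 437.971], [-0.118, -0.571, 0.812, -556.798], [-0.019, -0.817, -0.577, 486.411], [0.0, 0.0, 0.0, 1.0]]
0.1 [190.07197638 489.08692844 291.60061044] [ 1.84319710e-01  9.82866087e-01 -6.71882260e-04 -2.17276261e-04] [ 0.00113767 -0.27561377 -0.08682563]
```

View pics/top0.png

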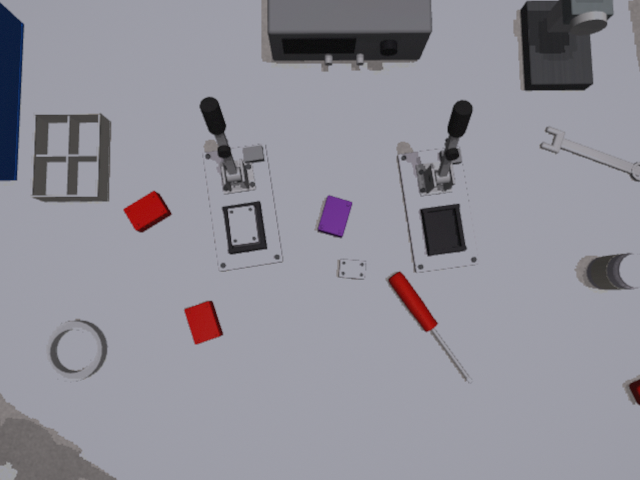

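View pics/side0.png

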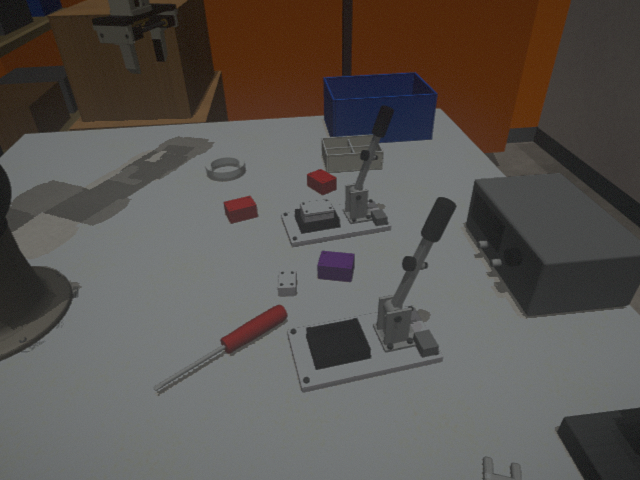

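The top view shows the loaded jig on the left: nest with module at about (244,228), grip at (213,116). The empty jig is on the right: nest at (443,230), grip at (459,119). Both clamps are open, leaning away from the robot. In the side view the loaded jig is the far one, with its grip at (382,122).

```bash
cat > h.py <<'E'
import numpy as np,cv2
C={n:np.load(n+".npz") for n in("top","side")}
def ray(n,p):
    K,T=C[n]["K"],C[n]["T"]; d=T[:3,:3]@np.linalg.solve(K,[p[0],p[1],1]); return T[:3,3],d
def plane(n,p,z):
    o,d=ray(n,p); return o+d*(z-o[2])/d[2]
def tri(a,b):
    (o1,d1),(o2,d2)=ray("top",a),ray("side",b)
    s=np.linalg.lstsq(np.c_[d1,-d2],o2-o1,rcond=None)[0]; p,q=o1+s[0]*d1,o2+s[1]*d2
    return (p+q)/2,np.linalg.norm(p-q)
def dark(img,roi,th=60):
    x0,y0,x1,y1=roi; m=(img.max(2)<th).astype(np.uint8); k=np.zeros_like(m); k[y0:y1,x0:x1]=m[y0:y1,x0:x1]
    c,_=cv2.findContours(k,cv2.RETR_EXTERNAL,cv2.CHAIN_APPROX_NONE); return max(c,key=cv2.contourArea)
E
python3 - <<'E'
from h import *
t,s=cv2.imread("pics/top0.png"),cv2.imread("pics/side0.png")
for nm,rn,rg,rs in(("L",(205,195,280,260),(195,90,226,136),(368,100,400,142)),("R",(405,198,475,262),(440,95,475,138),(415,190,460,245))):
    c=dark(t,rn); r=cv2.minAreaRect(c); P=np.array([plane("top",p,30)[:2] for p in cv2.boxPoints(r)])
    print(nm,"nest",r,P.mean(0).round(1),[np.linalg.norm(P[i]-P[i-1]).round(1) for i in range(4)])
    e=[P[i]-P[i-1] for i in range(4)]; l=max(e,key=np.linalg.norm); l=l*np.sign(l[0]); print(" yaw",np.arctan2(l[1],l[0]))
    g=cv2.minAreaRect(dark(t,rg)); h=cv2.minAreaRect(dark(s,rs)); print(" grip",g,h); G,er=tri(g[0],h[0]); print(G.round(1),er.round(1))
    for q in(0,1.9):
        y=np.arctan2(l[1],l[0]); x=75-140*np.cos(q); print("  pred",q,P.mean(0)+x*np.array([np.cos(y),np.sin(y)]),62+140*np.sin(q))
E
```

```text
L nest ((244.34999084472656, 227.44996643066406), (47.65899658203125, 37.33523941040039), 81.8698959350586) [504.9 161.6] [np.float64(73.2), np.float64(56.9), np.float64(73.3), np.float64(56.4)]
 yaw 0.1400170152877558
 grip ((213.16238403320312, 116.3221664428711), (40.06206130981445, 17.87715721130371), 68.96248626708984) ((381.27587890625, 123.31034851074219), (15.227018356323242, 37.8818473815918), 21.801410675048828)
[626.1 180.6 189.4] 1.0
  pred 0 [440.52492278 152.48576429] 62.0
  pred 1.9 [623.97243242 178.34071839] 194.48201227623804
R nest ((442.7945861816406, 229.5324249267578), (47.152687072753906, 38.73070526123047), 81.02737426757812) [ 498.6 -141.8] [np.float64(72.4), np.float64(60.0), np.float64(72.6), np.float64(59.5)]
 yaw 0.11853547036441706
 grip ((459.28302001953125, 119.50944519042969), (18.406312942504883, 39.28511428833008), 15.94539737701416) ((436.00006103515625, 222.50003051757812), (20.124608993530273, 52.77120590209961), 26.56505012512207)
[ 619.4 -130.2  189.8] 1.5
  pred 0 [ 434.04044554 -149.46938913] 62.0
  pred 1.9 [ 618.0009919  -127.56083312] 194.48201227623804
```

The nest sizes (72 mm), the yaw and the triangulated grip all fit the open-clamp prediction to about 5 mm. The loaded jig's nest is at (505, 162) with yaw 0.14, and its grip is at (625, 180, 192). I'll move over now with the closing axis along the hinge.

Emit:
{"op": "carry_out", "data": {"motion": [[-0.95,-0.25,-0.15,0,0,-0.324,1],[-0.95,-0.25,-0.15,0,0,-0.324,1],[-0.95,-0.25,-0.15,0,0,-0.324,1],[-0.95,-0.25,-0.15,0,0,-0.324,1],[-0.95,-0.25,-0.15,0,0,-0.324,1],[-0.95,-0.25,-0.15,0,0,-0.324,1],[-0.95,-0.25,-0.15,0,0,-0.324,1],[-0.95,-0.25,-0.15,0,0,-0.324,1]]}}

```text
t: 0.9
tcp_pos: [388.3, 345.2, 329.2]
eef_rot: [-0.069, 0.998, -0.0, -0.001]
ft_force: [0.2, 0.1, -0.3]
opening: 0.998
grasp_force: 0.0
```

```bash
cat > w.py <<'E'
import numpy as np,sys
from scipy.spatial.transform import Rotation as R
from plant import arm
s=arm.sense(); r=R.from_quat(s["eef_rot"]); p=np.array(s["tcp_pos"])
print(s["t"],p.round(1),"tool x yaw",np.degrees(np.arctan2(r.as_matrix()[1,0],r.as_matrix()[0,0])).round(2),"F",np.round(s["ft_force"],1),s["opening"],s["grasp_force"])
yaw=.14; O=np.array([505,161.6])
def to(x,y,z): print((x,y,z),(r.inv().apply(np.array([x,y,z])-p)/250).round(3))
for a in sys.argv[1:]: to(*map(float,a.split(",")))
E
python3 w.py 625,179.5,310 625,179.5,239
```

```text
0.9 [388.3 345.2 329.2] tool x yaw -172.12 F [ 0.2  0.1 -0.3] 0.9981846925495226 0.0
(625.0, 179.5, 310.0) [-0.847 -0.787  0.076]
(625.0, 179.5, 239.0) [-0.847 -0.787  0.36 ]
```

Emit:
{"op": "carry_out", "data": {"motion": [[-0.85,-0.785,0.04,0,0,0,1],[-0.85,-0.785,0.04,0,0,0,1],[-0.85,-0.785,0.04,0,0,0,1],[-0.85,-0.785,0.04,0,0,0,1],[-0.85,-0.785,0.04,0,0,0,1],[-0.85,-0.785,0.04,0,0,0,1],[-0.85,-0.785,0.04,0,0,0,1],[-0.85,-0.785,0.04,0,0,0,1],[-0.85,-0.785,0.04,0,0,0,1],[-0.85,-0.785,0.04,0,0,0,1]]}}

```text
t: 1.9
tcp_pos: [625.2, 181.7, 320.2]
eef_rot: [-0.07, 0.998, 0.0, 0.0]
ft_force: [-0.5, -0.1, 0.0]
opening: 0.997
grasp_force: 0.0
```

```bash
python3 w.py 625,179.5,240; python3 - <<'E'
from plant import arm
import cv2,numpy as np
a=[cv2.resize(arm.grab_frame(n)["pixels"][y:y+240,x:x+200],(400,480)) for n,x,y in(("top",120,20),("side",270,20))]
cv2.imwrite("pics/a1.png",np.hstack(a))
E
```

```text
1.9 [625.2 181.7 320.2] tool x yaw -171.94 F [-0.5 -0.1  0. ] 0.9973692360327775 0.0
(625.0, 179.5, 240.0) [ 0.002 -0.009  0.321]
```

View pics/a1.png

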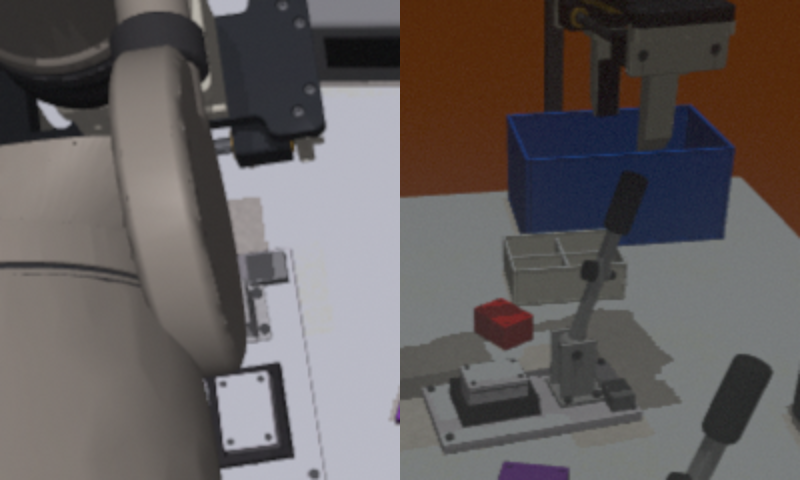

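The crop shows the open fingers straddling the upright grip (side crop at about (625,200)) with clearance on both sides, and the module flat in the nest. I'll descend and close gently.

Emit:
{"op": "carry_out", "data": {"motion": [[0,-0.008,0.16,0,0,0,1],[0,-0.008,0.32,0,0,0,1],[0,-0.008,0.32,0,0,0,1],[0,-0.008,0.32,0,0,0,-1],[0,-0.008,0.32,0,0,0,-1],[0,-0.008,0.32,0,0,0,-1],[0,-0.008,0.32,0,0,0,-1],[0,-0.008,0.32,0,0,0,-1],[0,-0.008,0.32,0,0,0,-1],[0,-0.008,0.32,0,0,0,-1]], "squeeze": 15}}

```text
t: 3.0
tcp_pos: [626.7, 177.9, 239.8]
eef_rot: [-0.069, 0.998, 0.0, 0.0]
ft_force: [-0.6, -0.1, 0.6]
opening: 0.441
grasp_force: 0.0
```

```bash
python3 w.py; python3 - <<'E'
import numpy as np
# arc offsets from q0=1.9 in tool axes (tool x = -jig x, tool z = -up), units 0.25 m
q0=1.9; 
for q in np.arange(1.9,-.01,-.1): print(round(q,2),(0.56*(np.cos(q)-np.cos(q0))).round(3),(0.56*(np.sin(q0)-np.sin(q))).round(3))
E
```

```text
3.0 [626.7 177.9 239.8] tool x yaw -172.09 F [-0.6 -0.1  0.6] 0.4406595447270982 0.0
1.9 0.0 0.0
1.8 0.054 -0.015
1.7 0.109 -0.025
1.6 0.165 -0.03
1.5 0.221 -0.029
1.4 0.276 -0.022
1.3 0.331 -0.01
1.2 0.384 0.008
1.1 0.435 0.031
1.0 0.484 0.059
0.9 0.529 0.091
0.8 0.571 0.128
0.7 0.609 0.169
0.6 0.643 0.214
0.5 0.672 0.261
0.4 0.697 0.312
0.3 0.716 0.364
0.2 0.73 0.419
0.1 0.738 0.474
-0.0 0.741 0.53
```

Emit:
{"op": "carry_out", "data": {"motion": [[0,0,0,0,0,0,-1],[0,0,0,0,0,0,-1],[0,0,0,0,0,0,-1],[0,0,0,0,0,0,-1],[0,0,0,0,0,0,-1],[0,0,0,0,0,0,-1]]}}

```text
t: 3.6
tcp_pos: [626.5, 179.6, 239.7]
eef_rot: [-0.07, 0.998, 0.001, 0.0]
ft_force: [-0.6, 5.5, -0.6]
opening: 0.258
grasp_force: 15.0
```

Opening is 23.7 mm at 15 N, so the grip is held. I'll swing the first half of the arc.

Emit:
{"op": "carry_out", "data": {"motion": [[0.027,0,-0.008,0,0,0,-1],[0.054,0,-0.015,0,0,0,-1],[0.109,0,-0.025,0,0,0,-1],[0.165,0,-0.03,0,0,0,-1],[0.221,0,-0.029,0,0,0,-1],[0.276,0,-0.022,0,0,0,-1],[0.331,0,-0.01,0,0,0,-1],[0.384,0,0.008,0,0,0,-1],[0.435,0,0.031,0,0,0,-1],[0.484,0,0.059,0,0,0,-1],[0.484,0,0.059,0,0,0,-1]]}}

```text
t: 4.7
tcp_pos: [504.6, 162.1, 225.4]
eef_rot: [-0.069, 0.998, 0.001, -0.001]
ft_force: [-5.7, 4.4, 8.9]
opening: 0.258
grasp_force: 15.0
```

```bash
python3 w.py; python3 - <<'E'
from plant import arm
import cv2
f=arm.grab_frame("side")["pixels"][60:260,250:450]
cv2.imwrite("pics/a2.png",cv2.resize(f,(500,500)))
E
```

```text
4.7 [504.6 162.1 225.4] tool x yaw -172.05 F [-5.7  4.4  8.9] 0.2580114399726652 15.001266449689865
```

View pics/a2.png

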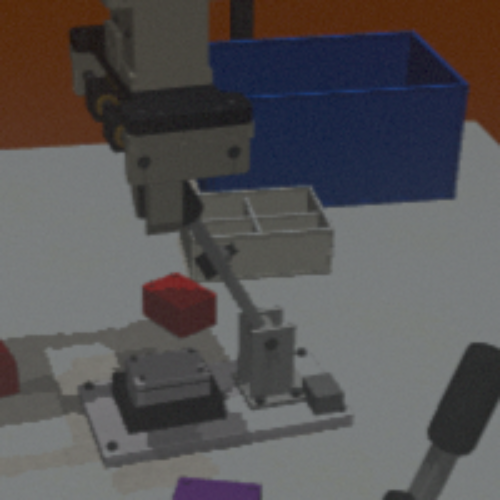

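The arm follows the gripper at about 1 rad and the module is still seated at (170,370) in the crop. Forces are small, so I'll continue down.

Emit:
{"op": "carry_out", "data": {"motion": [[0.045,0,0.032,0,0,0,-1],[0.087,0,0.069,0,0,0,-1],[0.125,0,0.11,0,0,0,-1],[0.159,0,0.155,0,0,0,-1],[0.188,0,0.202,0,0,0,-1],[0.213,0,0.253,0,0,0,-1],[0.232,0,0.305,0,0,0,-1],[0.246,0,0.36,0,0,0,-1],[0.252,0,0.395,0,0,0,-1],[0.256,0,0.43,0,0,0,-1],[0.257,0,0.45,0,0,0,-1],[0.257,0,0.45,0,0,0,-1]]}}

```text
t: 5.95
tcp_pos: [438.7, 152.6, 110.6]
eef_rot: [-0.069, 0.998, 0.0, -0.006]
ft_force: [-11.6, 3.8, 0.0]
opening: 0.258
grasp_force: 15.0
```

```bash
python3 w.py
```

```text
5.95 [438.7 152.6 110.6] tool x yaw -172.08 F [-11.6   3.8   0. ] 0.2582065933818263 15.003345608711243
```

Now at the closed height. I'll release a little so the spring holds the pad down by itself, wait, then check.

Emit:
{"op": "carry_out", "data": {"motion": [[0,0,0,0,0,0,0],[0,0,0,0,0,0,0],[0,0,0,0,0,0,0],[0,0,0,0,0,0,0],[0,0,0,0,0,0,0],[0,0,0,0,0,0,0],[0,0,0,0,0,0,0],[0,0,0,0,0,0,0],[0,0,0,0,0,0,0],[0,0,0,0,0,0,0],[0,0,0,0,0,0,0],[0,0,0,0,0,0,0]]}}

```text
t: 7.15
tcp_pos: [443.2, 152.4, 112.5]
eef_rot: [-0.069, 0.998, 0.0, 0.0]
ft_force: [-0.4, -0.8, -0.1]
opening: 0.503
grasp_force: 0.0
```

```bash
python3 w.py; python3 - <<'E'
from plant import arm
import cv2
f=arm.grab_frame("side")["pixels"][60:260,250:450]
cv2.imwrite("pics/a3.png",cv2.resize(f,(500,500)))
E
```

```text
7.15 [443.2 152.4 112.5] tool x yaw -172.09 F [-0.4 -0.8 -0.1] 0.5030882915743934 0.0
```

View pics/a3.png

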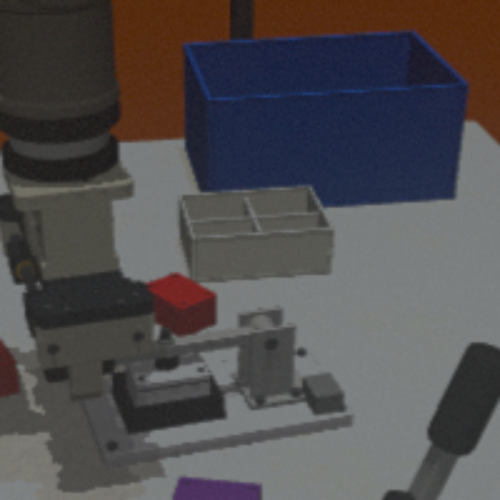

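The arm is level, the pad is on the module at (165,355) in the crop, and the module is seated. I'll hold a bit longer while regripping.

Emit:
{"op": "carry_out", "data": {"motion": [[0.014,0,0.008,0,0,0,0],[0.014,0,0.008,0,0,0,-1],[0.014,0,0.008,0,0,0,-1],[0.014,0,0.008,0,0,0,-1],[0.014,0,0.008,0,0,0,-1],[0.014,0,0.008,0,0,0,-1],[0.014,0,0.008,0,0,0,-1],[0.014,0,0.008,0,0,0,-1],[0.014,0,0.008,0,0,0,-1]]}}

```text
t: 8.1
tcp_pos: [439.7, 152.7, 110.5]
eef_rot: [-0.069, 0.998, 0.001, 0.0]
ft_force: [-0.5, 4.6, -0.5]
opening: 0.257
grasp_force: 15.0
```

```bash
python3 w.py 626,179,240; python3 - <<'E'
import numpy as np
for q in np.arange(.1,1.95,.1): print(round(q,2),(0.56*(np.cos(q)-1)).round(3),(-0.56*np.sin(q)).round(3))
E
```

```text
8.1 [439.7 152.7 110.5] tool x yaw -172.1 F [-0.5  4.6 -0.5] 0.2573272209486536 14.996509104967117
(626.0, 179.0, 240.0) [-0.753  0.003 -0.518]
0.1 -0.003 -0.056
0.2 -0.011 -0.111
0.3 -0.025 -0.165
0.4 -0.044 -0.218
0.5 -0.069 -0.268
0.6 -0.098 -0.316
0.7 -0.132 -0.361
0.8 -0.17 -0.402
0.9 -0.212 -0.439
1.0 -0.257 -0.471
1.1 -0.306 -0.499
1.2 -0.357 -0.522
1.3 -0.41 -0.54
1.4 -0.465 -0.552
1.5 -0.52 -0.559
1.6 -0.576 -0.56
1.7 -0.632 -0.555
1.8 -0.687 -0.545
1.9 -0.741 -0.53
```

Held closed for over 2 s, and the grip is held again. Swinging back up.

Emit:
{"op": "carry_out", "data": {"motion": [[-0.001,0,-0.028,0,0,0,-1],[-0.003,0,-0.056,0,0,0,-1],[-0.011,0,-0.111,0,0,0,-1],[-0.025,0,-0.165,0,0,0,-1],[-0.044,0,-0.218,0,0,0,-1],[-0.069,0,-0.268,0,0,0,-1],[-0.098,0,-0.316,0,0,0,-1],[-0.132,0,-0.361,0,0,0,-1],[-0.17,0,-0.402,0,0,0,-1],[-0.212,0,-0.439,0,0,0,-1],[-0.257,0,-0.471,0,0,0,-1],[-0.257,0,-0.471,0,0,0,-1]]}}

```text
t: 9.3
tcp_pos: [503.5, 161.8, 229.2]
eef_rot: [-0.069, 0.998, 0.001, -0.0]
ft_force: [-4.6, 3.6, 3.2]
opening: 0.259
grasp_force: 15.0
```

Emit:
{"op": "carry_out", "data": {"motion": [[-0.049,0,-0.028,0,0,0,-1],[-0.1,0,-0.051,0,0,0,-1],[-0.153,0,-0.069,0,0,0,-1],[-0.208,0,-0.081,0,0,0,-1],[-0.263,0,-0.088,0,0,0,-1],[-0.319,0,-0.089,0,0,0,-1],[-0.375,0,-0.084,0,0,0,-1],[-0.43,0,-0.074,0,0,0,-1],[-0.46,0,-0.067,0,0,0,-1],[-0.486,0,-0.058,0,0,0,-1],[-0.486,0,-0.058,0,0,0,-1],[-0.486,0,-0.058,0,0,0,-1]]}}

```text
t: 10.5
tcp_pos: [625.2, 179.4, 245.1]
eef_rot: [-0.069, 0.998, 0.002, 0.003]
ft_force: [2.8, 6.8, 8.6]
opening: 0.254
grasp_force: 15.0
```

Emit:
{"op": "carry_out", "data": {"motion": [[0,0,0,0,0,0,1],[0,0,0,0,0,0,1],[0,0,0,0,0,0,1],[0,0,0,0,0,0,1],[0,0,0,0,0,0,1],[0,0,0,0,0,0,1],[0,0,0,0,0,0,1],[0,0,-0.16,0,0,0,1],[0,0,-0.32,0,0,0,1],[0,0,-0.36,0,0,0,1],[0,0,-0.36,0,0,0,1]]}}

```text
t: 11.6
tcp_pos: [624.2, 177.6, 335.0]
eef_rot: [-0.069, 0.998, 0.0, 0.002]
ft_force: [-0.2, -1.0, -0.7]
opening: 0.999
grasp_force: 0.0
```

```bash
python3 w.py; python3 - <<'E'
from plant import arm
import cv2
cv2.imwrite("pics/a4.png",cv2.resize(arm.grab_frame("side")["pixels"][60:300,250:490],(560,560)))
E
```

```text
11.6 [624.2 177.6 335. ] tool x yaw -172.08 F [-0.2 -1.  -0.7] 0.9994913863443649 0.0
```

View pics/a4.png

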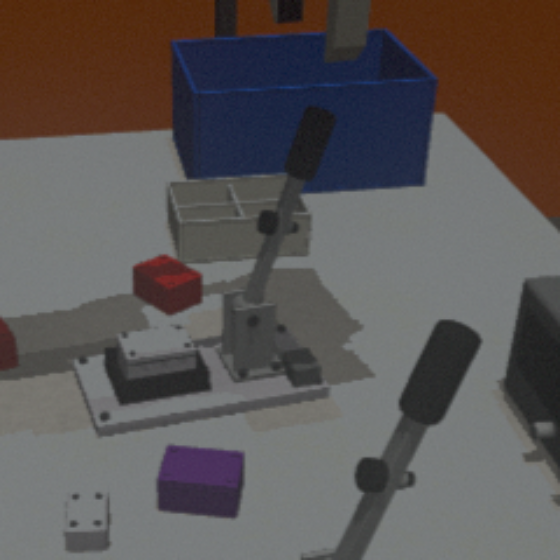

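The clamp is back at its open stop: the grip is at (310,142) in the crop, or full-frame (383,121) against (381,123) at the start. The module is seated at (155,350), the empty jig's clamp is untouched, and the gripper is clear.

```bash
python3 -c "
from plant import arm
print(arm.hand_in())"
```

```text
the job is handed in; nothing more can be done
None
```

I closed the loaded jig's clamp on the module for over 2 s and swung it back to its open stop; the last picture showed the module seated and the empty jig's clamp still open, and the job is handed in (no verdict was returned).

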